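Wedge a rocking stirrer until it stands firm

TASK

The magnetic stirrer rocks because the rubber foot below its blue corner dot is too short. Without gripping or lifting anything, push the orange wedge along the bench with your fingertips, thin end first, under that short foot until it is snug and tight against the foot, then press down firmly (about 10 N) on the blue dot to test that the stirrer no longer rocks. If it still rocks, push the wedge in further and test again. Leave the wedge in place, the stirrer level and where it stood, and the other things on the bench undisturbed.

Things in the scene. Friction and masses are not known exactly. Their poses are not given: they have to be found in the camera images.
- stirrer: low grey magnetic stirrer, white top, 140 (x) x 200 (y) mm, 1.5 to 2.2 kg, loose; top 55 mm, underside 20 mm above the bench. Origin: centre of its footprint at bench level; z up. Round feet 14 mm in diameter at x = +-50, y = +-80 mm; the one at (-50, +80) is too short and hangs 6 to 11 mm (unknown) above the bench. 3 to 5 N down on the blue dot tips it 0.07 to 0.13 rad; it tips back
- foot_spot (a point): the point on the bench plane straight below the centre of the short foot (fixed to the stirrer at x = -50, y = +80, z = 0 mm)
- pad_top (a point): centre of the top of the blue dot, a rigid raised disc 26 mm in diameter and 5 mm high on the stirrer's top, straight above the short foot, 60 mm above the bench
- wedge: loose orange wedge, 75 g, 90 mm long, 60 wide, 2 mm thick at the thin end rising evenly to 18 mm at the upright back face. Origin: middle of the thin end, underneath; x points out of the thin end. Starts 35 to 75 mm from the short foot's centre, pointing along the stirrer's -y within 0.2 rad, up to 10 mm off sideways. Slides with under 2 N; 3 to 6 N: snug; over 9 N shoves the stirrer along
- bottle: white reagent bottle with blue screw cap standing on the bench, 35 x 58 x 78 mm, bystander; origin under its centre
- vial: brown calibrator vial with red cap standing on the bench, 22 mm in diameter, 45 mm high, bystander; origin under its centre
- roll: roll of white labels lying flat, 58 mm in diameter, 28 mm high, bystander; origin under its centre
- marker: black and white marker pen lying on the bench, 135 mm long, 17 mm thick, bystander; origin under its centre

How it is judged:
By the outcome, as a careful person would: the job done as asked, in the order asked, and still so for the second after the job is handed in, with the robot touching nothing.
It also fails if it takes over 45 s, if anything falls off the work surface, if the arm or the gripper's body presses on something with over 40 N, if the wrist force passes 120 N, or if a joint passes its speed limit or range.

ROBOT

A 6-joint arm with a two-finger parallel gripper is mounted at the origin on a cart in front of the work surface, level with it; the furniture and walls round the work are solid. World frame = base frame: x ahead of the robot, y to its left, z up, the work surface at z = 0. Lengths are in m, angles in degrees, forces in N, time in s.
With the tool pointing down it reaches from about 0.325 to 0.775 m from the base axis. Payload 5.5 kg.
Tool frame: the origin (TCP) lies midway between the tips of the shut fingers; the grasp point (between the pads) lies 19 mm behind it (bot.hold_point_z is the distance from the TCP to the grasp point, in m); z points along the fingers, y is the line along which they close (so a half turn about z gives the same grasp; the last joint's range is limited). The gripper opens to 88 mm and grips with 3 to 60 N. Pads are 20 mm wide; open, the fingers measure 115 mm over their backs; the gripper's body (75 mm by 178 mm) begins 61 mm behind the grasp point.
Start: joints at [-75.212, 5.22, 70.514, -0, 104.267, -3.249], TCP at [0.186, -0.571, 0.223] pointing down, gripper open.
Joint ranges: [-164.24, 164.24], [-49.07, 125.15], [9.68, 141.18], [-86.29, 266.29], [3.28, 154.24], [-151.56, 151.56]. Speed limits (degrees/s): [147.25, 147.25, 172.46, 180, 180, 180].

INTERFACE

Orientations are given as [roll, pitch, yaw] about the fixed x, y, z axes, in that order (R = Rz(yaw) Ry(pitch) Rx(roll)).
In Python, from rig import bot gives the robot as it stands.
- The arm moves only by the tool carry_out, never from a script. Its argument "plan" is a list of rows, each a list of 3 entries, a list of its own where there are three numbers: the shift along the tool's x, y, z scaled (see below), then the turn, a rotation vector about the tool's x, y, z scaled (see below), then the closure, from 0 (fully open) to 1 (shut). In form: [[[dx, dy, dz], [ax, ay, az], claw], ...]. A call has 1 to 5 rows; each row is the pose to reach, as a shift and turn from the pose commanded when the call began, along the tool's axes at that moment, turning the shorter way round; what a row does not reach only later rows make up. The controller multiplies each number of a shift by 0.4 m and each number of a turn by pi rad. A row lasts 1/10 s, in which the tool goes at most 50 mm and 8.59 degrees, less where a joint would pass 70% of its speed; a pose out of reach is approached as far as the arm can. A call with a number of a shift or a turn outside -1 to 1 is refused whole. A call with a gripper value outside its range is refused whole. The fingers move at their own pace and stop on an object; "force" is the grip in N (left out, the last holds). Time passes only in rows, so rows that repeat a pose let the fingers close. It gives the time, the measured TCP pose, the force, the opening and the grip force at its end, in the units of the state.
- bot.state(): the state, without advancing time (a new reading comes with each control period).
- bot.capture(name): name is "side" or "top" or "wrist"; returns (picture, depth): 480x640x3 uint8, blue, green, red; 480x640 float32, m along the optical axis (not along the pixel's ray), 0 where there is no reading.
- bot.camera_params(name): a dict with "fovy" (degrees; the focal length in pixels is half the picture's height over the tangent of half this angle, whatever the lens; pixels are square), "cx", "cy" (the principal point, pixels), "k1" (the pictures are not rectified: a ray, as slopes to the right and down, at radius r is drawn at 1 + k1 r^2 times it, then the intrinsics apply), "cam_to_world" (4x4, takes a point from camera to world coordinates). Camera axes: x right, y down, z forward; pixel columns grow to the right and rows downward; lengths in m; the calibration is good to about 2 mm. A picture is of the moment at which its call begins: read the wrist's pose just before it. camera_params takes no time and is no camera call; for the wrist camera it gives the pose at the moment of the call.
- bot.finish_job(): hands the job in; it is judged then, once.
The state is a dict: "time_s": time; "joint_positions": joint angles; "joint_vel": joint speeds; "joint_efforts": joint torques, N m; "tcp_pos": TCP position; "orientation": TCP orientation; "wrist_force": force on the tool from outside, world axes, zero at the start; "ft_torque": the same for the moment, N m; "opening": finger opening in m; "finger_force": force on a finger pad.
Only numpy, scipy, OpenCV 4.12 (cv2) and the standard library are available. Lean on these libraries where they do the work, as an engineer would, in place of code of your own. Each camera call takes 0.05 s, during which the arm holds its last target. There are 200 camera calls.

## Working session

There is one attempt and no reset: what is moved stays moved. The work goes in short steps, Python scripts to look and compute and a tool call to move; the robot and the scene stay as the last step left them, time stands still between calls to the robot, and variables do not carry over. Pictures are saved under pics/ and viewed, at most 10 in all, crops included, and the job is handed in when it is done.

Besides the shell and the picture viewer there is one more tool, called after "Request:" as name([rows], argument=value, ...), one row to a line, values as JSON. carry_out: Moves the arm, as the interface text tells. Its arguments: {"type":"object","properties":{"plan":{"type":"array"},"force":{"type":"number"}},"required":["plan"]}

```bash
mkdir -p pics; ls; cat > h.py <<'E'
import numpy as np, cv2
from rig import bot
def cam(name):
    p=bot.camera_params(name); return p
def pts(name,d,p):
    f=240/np.tan(np.radians(p["fovy"])/2)
    K=np.array([[f,0,p["cx"]],[0,f,p["cy"]],[0,0,1]])
    v,u=np.mgrid[0:480,0:640]
    uv=np.stack([u,v],-1).reshape(-1,1,2).astype(float)
    n=cv2.undistortPoints(uv,K,np.array([p["k1"],0,0,0.])).reshape(480,640,2)
    P=np.concatenate([n*d[...,None],d[...,None]],-1)
    T=np.array(p["cam_to_world"]); return P@T[:3,:3].T+T[:3,3]
E
python3 - <<'E'
from h import *
print(bot.state())
for n in("top","side"):
    p=cam(n);im,d=bot.capture(n);cv2.imwrite(f"pics/{n}0.png",im);np.save(f"{n}0.npy",pts(n,d,p));print(n,p)
E
```

```text
pics
{'time_s': 0.0, 'joint_positions': array([-7.52122990e+01,  5.26475426e+00,  7.05789490e+01, -4.58470092e-04,
        1.04265683e+02, -3.24922347e+00]), 'joint_vel': array([-0.16115175, -0.03951551, -0.07785406,  0.07160293,  0.05119602,
       -0.04903719]), 'joint_efforts': array([-3.59123044e-05, -4.46450830e+01, -4.06447971e+01,  6.97921892e-02,
        2.91016046e-02, -1.17284162e-04]), 'tcp_pos': array([ 0.18569775, -0.57025087,  0.22151855]), 'orientation': array([-1.79890765e+02, -5.75607143e-03,  1.80368065e+01]), 'wrist_force': array([-0.39478849, -0.50084958, -0.0938518 ]), 'ft_torque': array([-0.04611891, -0.02831331,  0.00803385]), 'finger_force': 0.0, 'opening': 0.08761059426157311}
top {'fovy': 42.155911224277425, 'cx': 312.2808191816029, 'cy': 246.64452273823568, 'k1': 0.06917148021651062, 'cam_to_world': array([[ 0.0245034 , -0.99313665,  0.11436426,  0.37371219],
       [-0.99931795, -0.02749461, -0.02465115,  0.11088933],
       [ 0.02762636, -0.11368222, -0.99313299,  1.3290676 ],
       [ 0.        ,  0.        ,  0.        ,  1.        ]])}
side {'fovy': 53.24520546055815, 'cx': 326.6008302786845, 'cy': 242.58330428997425, 'k1': -0.04932440533157328, 'cam_to_world': array([[ 0.97891494, -0.05281068,  0.19732354,  0.32299711],
       [-0.20316791, -0.35185599,  0.91373966, -0.68049911],
       [ 0.02117425, -0.93456321, -0.35516652,  0.38319478],
       [ 0.        ,  0.        ,  0.        ,  1.        ]])}
```

View pics/top0.png

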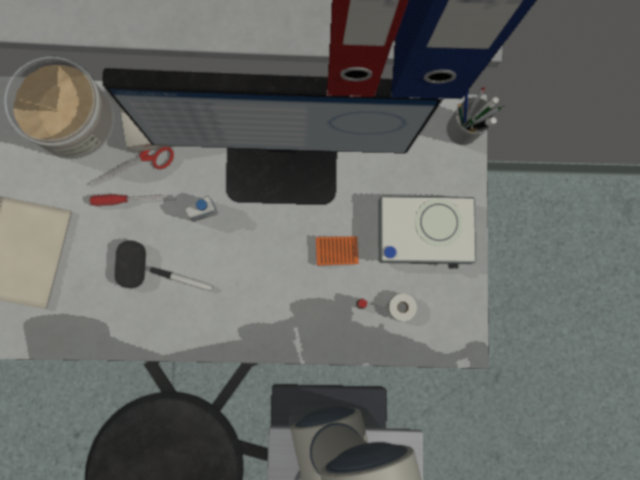

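View pics/side0.png

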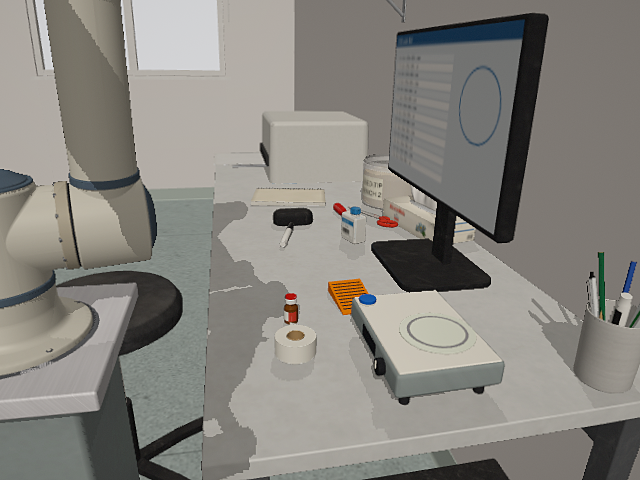

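The top view shows the stirrer at (428,229) with its blue dot at (390,252), and the orange wedge at (337,250). The vial is at (362,303), the roll at (403,307), the bottle at (200,206) and the marker at (180,278). The wedge has to be pushed towards world -y.

```bash
cat >> h.py <<'E'
def rect(P):
    # min area rect in world xy -> centre, corners
    c,s,a=cv2.minAreaRect((P[:,:2]*1000).astype(np.float32)); return np.round(cv2.boxPoints((c,s,a)),1),np.round(c,1),np.round(s,1)
def masks(im):
    h=cv2.cvtColor(im,cv2.COLOR_BGR2HSV)
    return dict(orange=cv2.inRange(h,(3,150,80),(18,255,255))>0, blue=cv2.inRange(h,(105,150,70),(125,255,255))>0, red=cv2.inRange(h,(0,150,60),(2,255,255))>0)
E
python3 - <<'E'
from h import *
im=cv2.imread("pics/top0.png");W=np.load("top0.npy");m=masks(im)
v,u=np.mgrid[0:480,0:640]
def roi(a,b,c,d): return (u>a)&(u<b)&(v>c)&(v<d)
o=m['orange']&roi(300,375,220,280);P=W[o];print('wedge',rect(P),P[:,2].min(),P[:,2].max())
b=m['blue']&roi(375,405,240,265);P=W[b];print('dot',P.mean(0),np.ptp(P,0))
s=roi(365,485,185,275)&(W[...,2]>.045)&(W[...,2]<.07);print('stirrer',rect(W[s]),W[s][:,2].mean())
for n,r in dict(vial=roi(353,370,295,312),roll=roi(385,420,290,325)).items():
    q=r&(W[...,2]>.015);print(n,rect(W[q]),W[q][:,2].max())
mon=roi(100,450,60,160)&(W[...,2]>.1);P=W[mon];print('monitor',P.min(0),P.max(0))
# line fits wedge: x of edges vs y
P=W[o];print(np.linalg.lstsq(np.c_[P[:,1],P[:,0],np.ones(len(P))],P[:,2],rcond=None)[0])
E
```

```text
wedge (array([[350.6,  17.9],
       [545. , -30.3],
       [568.1,  62.7],
       [373.7, 110.9]], dtype=float32), array([459.4,  40.3]), array([ 95.8, 200.3])) -0.004822431775081348 1.3290675994427006
dot [ 0.51153444 -0.07662065  0.08056784] [0.14837172 0.19995747 1.27868894]
stirrer (array([[ 483.6,  -60.8],
       [ 485.4, -262. ],
       [ 635.8, -260.6],
       [ 634. ,  -59.5]], dtype=float32), array([ 559.7, -160.7]), array([150.4, 201.2])) 0.0536476430760285
vial (array([[353.7, 104.3],
       [400.9, -39.6],
       [420.9, -33. ],
       [373.7, 110.9]], dtype=float32), array([387.3,  35.6]), array([ 21. , 151.5])) 1.3290675994427006
roll (array([[ 369.3,  110.8],
       [ 376. , -142.3],
       [ 432.1, -140.8],
       [ 425.4,  112.3]], dtype=float32), array([400.7, -15. ]), array([ 56.1, 253.2])) 1.3290675994427006
monitor [ 0.37371219 -0.09915906  0.14047062] [0.72964334 0.39917063 1.3290676 ]
[ 0.52328163 -1.63304815  0.84537995]
```

```bash
python3 - <<'E'
from h import *
im=cv2.imread("pics/top0.png");W=np.load("top0.npy");m=masks(im)
v,u=np.mgrid[0:480,0:640]
ok=W[...,2]<1.2
def roi(a,b,c,d): return (u>a)&(u<b)&(v>c)&(v<d)&ok
o=m['orange']&roi(300,375,220,280);P=W[o];print('wedge',rect(P),P[:,2].min(),P[:,2].max())
print(np.linalg.lstsq(np.c_[P[:,1],P[:,0],np.ones(len(P))],P[:,2],rcond=None)[0])
b=m['blue']&roi(375,405,240,265);P=W[b];print('dot',P.mean(0),np.ptp(P,0))
s=roi(365,485,185,275)&(W[...,2]>.05)&(W[...,2]<.07);print('stirrer',rect(W[s]))
for n,r in dict(vial=roi(353,370,295,312),roll=roi(385,420,290,325)).items():
    q=r&(W[...,2]>.015);print(n,rect(W[q]),W[q][:,2].max())
mon=roi(100,450,60,160)&(W[...,2]>.05);P=W[mon];print('monitor',P.min(0),P.max(0))
print(np.array(cam("wrist")["cam_to_world"]).round(3), bot.state()['tcp_pos'],cam("wrist")['fovy'])
E
```

```text
wedge (array([[487.4,  66.8],
       [494.5, -19.7],
       [550.8, -15.1],
       [543.7,  71.4]], dtype=float32), array([519.1,  25.9]), array([56.4, 86.8])) -0.004822431775081348 0.02331175109536754
[ 0.18070443 -0.01169621  0.01019349]
dot [ 0.51399556 -0.07996905  0.05827321] [0.0154499  0.01676703 0.01205687]
stirrer (array([[ 493.9,  -61.3],
       [ 496.9, -260.1],
       [ 635.9, -258. ],
       [ 632.9,  -59.2]], dtype=float32), array([ 564.9, -159.6]), array([139. , 198.9]))
vial (array([[393.9, -22.6],
       [403.1, -40.5],
       [421.2, -31.2],
       [412. , -13.3]], dtype=float32), array([407.6, -26.9]), array([20.4, 20.1])) 0.04983917719031972
roll (array([[ 363.2, -114.4],
       [ 405.4, -152.7],
       [ 443.5, -110.9],
       [ 401.3,  -72.5]], dtype=float32), array([ 403.3, -112.6]), array([56.5, 57. ])) 0.0334026508728964
monitor [ 0.60489068 -0.09915906  0.05000524] [0.90192186 0.53030445 0.79209161]
[[ 0.308 -0.911 -0.275  0.261]
 [-0.951 -0.295 -0.088 -0.547]
 [-0.001  0.289 -0.957  0.384]
 [ 0.     0.     0.     1.   ]] [ 0.18569671 -0.57026802  0.22160895] 69.04721494005116
```

```bash
python3 - <<'E'
from h import *
W=np.load("top0.npy");S=np.load("side0.npy")
P=np.concatenate([W.reshape(-1,3),S.reshape(-1,3)])
P=P[(P[:,1]>-.15)&(P[:,1]<.3)&(P[:,2]<1)&(P[:,0]>.55)&(P[:,0]<.75)]
for x in np.arange(.56,.75,.02):
    q=P[(abs(P[:,0]-x)<.01)&(P[:,2]>.08)];print(round(x,2),len(q),q[:,2].min() if len(q) else '',q[:,1].min() if len(q) else '')
s=bot.state();T=np.array([.515,.115,.15])-s['tcp_pos']
from scipy.spatial.transform import Rotation as R
Rt=R.from_euler('xyz',s['orientation'],degrees=True);G=R.from_euler('xyz',[180,0,90],degrees=True)
print(Rt.inv().apply(T)/.4,(Rt.inv()*G).as_rotvec()/np.pi)
E
```

```text
0.56 0  
0.58 0  
0.6 14239 0.08030214657537771 -0.05919855352581199
0.62 900 0.6961009363685535 0.015364181457841339
0.64 1936 0.6786487761985467 -0.0996960509747501
0.66 4509 0.6780080817134103 -0.10045848200435331
0.68 3841 0.6926607343085094 0.08215681137396735
0.7 39902 0.13946368470800027 -0.10261496604478837
0.72 4521 0.10674209220358427 -0.10256088629073956
0.74 435 0.08015157518124122 -0.09585386915387317
[ 1.31322889 -1.37376177  0.18155763] [-4.64238452e-04 -3.76834944e-04 -3.99795590e-01]
```

```bash
python3 - <<'E'
from h import *
for n in("top0.npy","side0.npy"):
    P=np.load(n);v,u=np.mgrid[0:480,0:640]
    q=(P[...,1]>-.15)&(P[...,1]<.3)&(P[...,2]<1)&(abs(P[...,0]-.6)<.01)&(P[...,2]>.08)
    Q=P[q];print(n,len(Q)); 
    if len(Q):print(np.percentile(Q,[0,5,50,95,100],axis=0).round(3),np.percentile(np.c_[u[q],v[q]],[0,5,50,95,100],axis=0))
    q=(abs(P[...,0]-.7)<.03)&(P[...,1]>-.11)&(P[...,1]<.4)&(P[...,2]>.08)&(P[...,2]<1);Q=P[q];print(np.percentile(Q,[0,5,50,95,100],axis=0).round(3))
E
```

```text
top0.npy 14239
[[ 0.596 -0.059  0.08 ]
 [ 0.606 -0.051  0.714]
 [ 0.607  0.004  0.824]
 [ 0.608  0.078  0.89 ]
 [ 0.609  0.297  0.901]] [[206.   0.]
 [340.   4.]
 [427.  44.]
 [504.  91.]
 [537. 205.]]
[[ 0.67  -0.099  0.14 ]
 [ 0.675 -0.051  0.187]
 [ 0.698  0.194  0.432]
 [ 0.717  0.376  0.697]
 [ 0.73   0.4    0.762]]
side0.npy 0
[[ 0.697 -0.103  0.107]
 [ 0.699 -0.1    0.162]
 [ 0.7    0.019  0.311]
 [ 0.718  0.332  0.436]
 [ 0.73   0.399  0.451]]
```

Request:
carry_out([
  [[0.43, -0.44, 0], [0, 0, -0.2], 0.77],
  [[0.43, -0.44, 0], [0, 0, -0.2], 0.77],
  [[0.43, -0.44, 0], [0, 0, -0.2], 0.77],
  [[0.43, -0.44, 0], [0, 0, -0.2], 0.77],
  [[0.43, -0.44, 0], [0, 0, -0.2], 0.77],
], force=20)

```text
time_s: 0.6
tcp_pos: [0.2952, -0.3478, 0.2222]
orientation: [-180.0, -0.0, 54.3]
wrist_force: [1.3, 0.1, 0.7]
opening: 0.0517
finger_force: 0.0
```

```bash
cat >> h.py <<'E'
from scipy.spatial.transform import Rotation as R
def go(x,y,z,yaw):
    s=bot.state();Rt=R.from_euler('xyz',s['orientation'],degrees=True);G=R.from_euler('xyz',[180,0,yaw],degrees=True)
    print('t',round(s['time_s'],2),s['tcp_pos'].round(4),s['orientation'].round(1),'F',s['wrist_force'].round(2),'shift',(Rt.inv().apply(np.array([x,y,z])-s['tcp_pos'])/.4).round(3),'turn',((Rt.inv()*G).as_rotvec()/np.pi).round(3))
E
python3 -c "
from h import *
go(.515,.125,.15,90)"
```

```text
t 0.6 [ 0.2952 -0.3478  0.2222] [-180.    -0.    54.3] F [1.29 0.06 0.71] shift [ 1.28  -0.244  0.181] turn [-0.    -0.    -0.198]
```

Request:
carry_out([
  [[0.64, -0.12, 0], [0, 0, -0.198], 0.77],
  [[0.64, -0.12, 0], [0, 0, -0.198], 0.77],
  [[0.64, -0.12, 0], [0, 0, -0.198], 0.77],
  [[0.64, -0.12, 0], [0, 0, -0.198], 0.77],
  [[0.64, -0.12, 0], [0, 0, -0.198], 0.77],
])

```text
time_s: 1.1
tcp_pos: [0.4021, -0.122, 0.2224]
orientation: [180.0, 0.0, 89.9]
wrist_force: [1.2, -1.0, -0.7]
opening: 0.0202
finger_force: 0.0
```

```bash
python3 -c "
from h import *
go(.515,.125,.12,90)"
```

```text
t 1.1 [ 0.4021 -0.122   0.2224] [180.    0.   89.9] F [ 1.18 -0.97 -0.75] shift [0.618 0.281 0.256] turn [ 0.  0. -0.]
```

Request:
carry_out([
  [[0.618, 0.281, 0.05], [0, 0, 0], 0.77],
  [[0.618, 0.281, 0.05], [0, 0, 0], 0.77],
  [[0.618, 0.281, 0.1], [0, 0, 0], 0.77],
  [[0.618, 0.281, 0.2], [0, 0, 0], 0.77],
  [[0.618, 0.281, 0.256], [0, 0, 0], 0.77],
])

```text
time_s: 1.6
tcp_pos: [0.5003, 0.0894, 0.1522]
orientation: [179.8, -0.0, 89.7]
wrist_force: [0.6, -0.9, -0.0]
opening: 0.0201
finger_force: 0.0
```

Request:
carry_out([
  [[0.0, 0, 0], [0, 0, 0], 0.77],
  [[0.0, 0, 0], [0, 0, 0], 0.77],
])

```text
time_s: 1.8
tcp_pos: [0.4984, 0.0874, 0.1502]
orientation: [-179.8, 0.0, 89.8]
wrist_force: [-0.4, 0.1, 0.9]
opening: 0.0203
finger_force: 0.0
```

```bash
python3 -c "
from h import *
go(.515,.125,.12,90)
p=cam('wrist');im,d=bot.capture('wrist');cv2.imwrite('pics/w1.png',im);W=pts('wrist',d,p);np.save('w1.npy',W)
m=masks(im)['orange']&(d>0);P=W[m];print(rect(P),len(P),P[:,2].min(),P[:,2].max())
b=masks(im)['blue']&(d>0);print(W[b].mean(0))
"
```

```text
t 1.8 [0.4984 0.0874 0.1502] [-179.8    0.    89.8] F [-0.37  0.07  0.9 ] shift [0.094 0.041 0.075] turn [-0.001  0.    -0.001]
(array([[484.8, 117.5],
       [494.3, -24. ],
       [553.5, -20. ],
       [544. , 121.5]], dtype=float32), array([519.1,  48.8]), array([ 59.3, 141.8])) 4136 -0.0001626834722685544 0.2575710229123091
[ 0.51470935 -0.08001866  0.06000753]
```

View pics/w1.png

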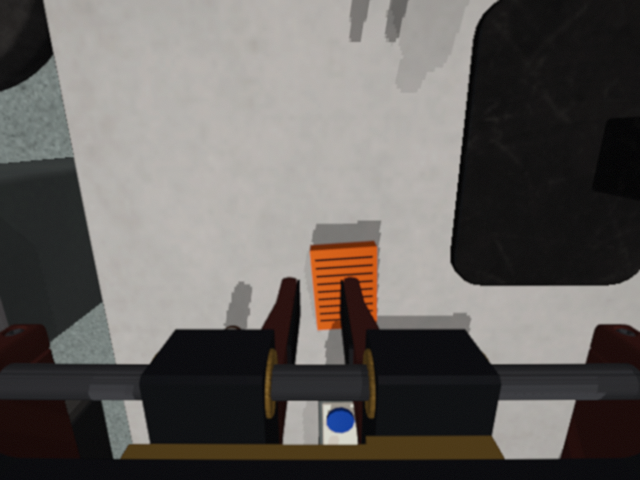

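The wrist view shows the wedge's back edge at row 243 (columns 312-377), its thin end at row 328 and the blue dot at (340,420). The fingers are in front of part of the wedge.

```bash
python3 -c "
from h import *
im=cv2.imread('pics/w1.png');W=np.load('w1.npy')
m=masks(im)['orange'];P=W[m];P=P[(P[:,2]<.025)&(P[:,2]>-.003)];print(rect(P))
T=P[P[:,2]>.014];print('back strip',rect(T))
L=P[P[:,2]<.005];print('thin',rect(L))
go(.513,.11,.006,90-4.5)"
```

```text
(array([[488.1,  67.9],
       [494.3, -24. ],
       [553.5, -20. ],
       [547.3,  71.9]], dtype=float32), array([520.8,  24. ]), array([59.3, 92.1]))
back strip (array([[488.1,  68. ],
       [490. ,  37.2],
       [549.2,  40.8],
       [547.3,  71.7]], dtype=float32), array([518.7,  54.4]), array([59.2, 30.9]))
thin (array([[486.8,  66.6],
       [494.7, -24.2],
       [553.6, -19.1],
       [545.7,  71.7]], dtype=float32), array([520.2,  23.7]), array([59.1, 91.2]))
t 1.85 [0.499  0.0867 0.1517] [-180.     0.    89.7] F [ 0.33  0.4  -0.45] shift [0.059 0.035 0.364] turn [-0.     0.     0.023]
```

Request:
carry_out([
  [[0.063, 0.045, 0], [0, 0, -0.021], 0.77],
  [[0.063, 0.045, 0.12], [0, 0, -0.021], 0.77],
  [[0.063, 0.045, 0.24], [0, 0, -0.021], 0.77],
  [[0.063, 0.045, 0.34], [0, 0, -0.021], 0.77],
  [[0.063, 0.045, 0.355], [0, 0, -0.021], 0.77],
])

```text
time_s: 2.35
tcp_pos: [0.5144, 0.1101, 0.0056]
orientation: [-179.6, 0.1, 93.3]
wrist_force: [-1.6, 0.2, 0.3]
opening: 0.0204
finger_force: 0.0
```

Request:
carry_out([
  [[0.0, 0, 0], [0, 0, 0], 0.77],
  [[0.0, 0, 0], [0, 0, 0], 0.77],
])

```text
time_s: 2.55
tcp_pos: [0.5194, 0.1117, 0.0133]
orientation: [179.7, -0.0, 93.4]
wrist_force: [0.2, -0.1, -0.1]
opening: 0.0201
finger_force: 0.0
```

```bash
python3 -c "
from h import *
go(.517,.08,.007,93.6)"
```

```text
t 2.55 [0.5194 0.1117 0.0133] [179.7  -0.   93.4] F [ 0.21 -0.06 -0.08] shift [-0.079 -0.011  0.016] turn [ 0.002 -0.    -0.001]
```

Request:
carry_out([
  [[-0.02, 0, 0.01], [0, 0, 0], 0.77],
  [[-0.04, 0, 0.01], [0, 0, 0], 0.77],
  [[-0.06, 0, 0.01], [0, 0, 0], 0.77],
  [[-0.06, 0, 0.01], [0, 0, 0], 0.77],
  [[-0.06, 0, 0.01], [0, 0, 0], 0.77],
])

```text
time_s: 3.05
tcp_pos: [0.5189, 0.0878, 0.006]
orientation: [180.0, -0.0, 93.4]
wrist_force: [0.4, -0.1, 0.0]
opening: 0.0202
finger_force: 0.0
```

```bash
python3 -c "
from h import *
go(.517,.08,.007,93.6)
im,d=bot.capture('wrist');go(.517,.08,.007,93.6);cv2.imwrite('pics/w2.png',im);bot.capture('side');go(.517,.08,.007,93.6)"
```

```text
t 3.05 [0.5189 0.0878 0.006 ] [180.   -0.   93.4] F [ 0.42 -0.11  0.04] shift [-0.019 -0.006 -0.003] turn [ 0.    -0.    -0.001]
t 3.1 [0.5188 0.088  0.0058] [180.   -0.   93.4] F [ 0.69 -0.18 -0.09] shift [-0.02  -0.006 -0.003] turn [ 0.    -0.    -0.001]
t 3.15 [0.5188 0.0881 0.0058] [180.   -0.   93.4] F [-0.93  0.61 -0.29] shift [-0.02  -0.006 -0.003] turn [ 0.    -0.    -0.001]
```

View pics/w2.png

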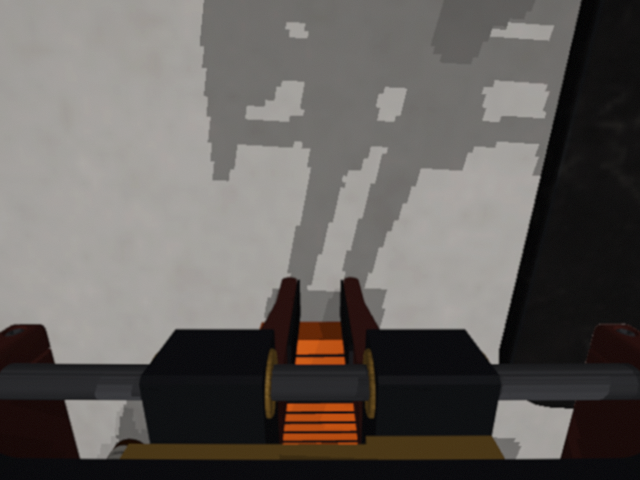

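Request:
carry_out([
  [[-0.02, 0, 0], [0, 0, 0], 0.77],
  [[-0.035, -0.002, 0], [0, 0, 0.002], 0.77],
  [[-0.05, -0.005, 0], [0, 0, 0.009], 0.77],
  [[-0.065, -0.008, 0], [0, 0, 0.017], 0.77],
  [[-0.08, -0.01, 0], [0, 0, 0.025], 0.77],
])

```text
time_s: 3.65
tcp_pos: [0.5166, 0.0553, 0.0057]
orientation: [-180.0, -0.0, 88.8]
wrist_force: [0.7, 0.4, 0.3]
opening: 0.0202
finger_force: 0.2
```

Request:
carry_out([
  [[-0.012, 0, 0], [0, 0, 0], 0.77],
  [[-0.025, 0, 0], [0, 0, 0], 0.77],
  [[-0.025, 0, 0], [0, 0, 0], 0.77],
])

```text
time_s: 3.95
tcp_pos: [0.5165, 0.0452, 0.0058]
orientation: [180.0, 0.0, 88.9]
wrist_force: [-0.4, 0.0, -0.3]
opening: 0.0202
finger_force: 0.0
```

```bash
cat >> h.py <<'E'
def wedge(n):
    p=cam(n);im,d=bot.capture(n);W=pts(n,d,p);m=masks(im)['orange']&(d>0);P=W[m]
    P=P[(P[:,2]<.025)&(P[:,2]>-.006)&(abs(P[:,0]-.52)<.06)&(abs(P[:,1])<.15)];print(n,len(P),rect(P));return im
E
python3 -c "
from h import *
go(.517,.045,.006,89)
cv2.imwrite('pics/t2.png',wedge('top'));cv2.imwrite('pics/s2.png',wedge('side'));wedge('wrist')"
```

```text
t 3.95 [0.5165 0.0452 0.0058] [180.    0.   88.9] F [-0.36  0.05 -0.33] shift [-0.     0.001 -0.001] turn [ 0.  0. -0.]
top 165 (array([[483.8,   3.4],
       [485.3, -36.6],
       [507.5, -35.7],
       [506. ,   4.2]], dtype=float32), array([495.6, -16.2]), array([22.2, 40. ]))
side 688 (array([[446.3, -45.8],
       [498.3, -71.3],
       [556.6,  47.4],
       [504.6,  73. ]], dtype=float32), array([501.5,   0.8]), array([132.3,  57.9]))
wrist 4158 (array([[484.6,  33.4],
       [492.2, -59.8],
       [536.2, -56.2],
       [528.6,  37. ]], dtype=float32), array([510.4, -11.4]), array([44.1, 93.5]))
```

View pics/s2.png

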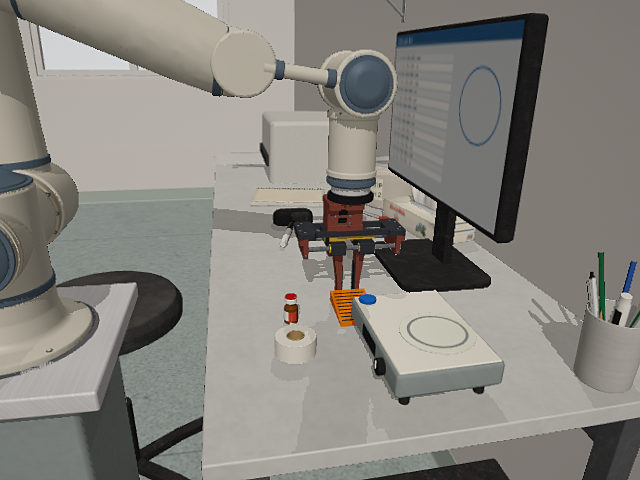

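The side view shows both fingers flush against the wedge's back, with the wedge heading for the foot below the blue dot (368,299).

Request:
carry_out([
  [[-0.015, 0, 0], [0, 0, 0], 0.77],
  [[-0.035, 0, 0], [0, 0, 0], 0.77],
  [[-0.055, 0, 0], [0, 0, 0], 0.77],
  [[-0.072, 0, 0], [0, 0, 0], 0.77],
  [[-0.085, 0, 0], [0, 0, 0], 0.77],
])

```text
time_s: 4.6
tcp_pos: [0.5159, 0.011, 0.0058]
orientation: [180.0, 0.0, 88.9]
wrist_force: [0.8, 1.2, 0.7]
opening: 0.0203
finger_force: 0.3
```

Request:
carry_out([
  [[-0.005, 0, 0], [0, 0, 0], 0.77],
  [[-0.01, 0, 0], [0, 0, 0], 0.77],
  [[-0.01, 0, 0], [0, 0, 0], 0.77],
])

```text
time_s: 4.9
tcp_pos: [0.5158, 0.0077, 0.0057]
orientation: [-180.0, 0.0, 88.9]
wrist_force: [0.1, -0.1, 0.0]
opening: 0.0202
finger_force: 0.0
```

Request:
carry_out([
  [[-0.005, 0, 0], [0, 0, 0], 0.77],
  [[-0.01, 0, 0], [0, 0, 0], 0.77],
  [[-0.01, 0, 0], [0, 0, 0], 0.77],
])

```text
time_s: 5.2
tcp_pos: [0.5157, 0.0037, 0.0057]
orientation: [-180.0, 0.0, 89.0]
wrist_force: [-0.2, 0.1, -0.8]
opening: 0.0203
finger_force: 0.0
```

Request:
carry_out([
  [[-0.005, 0, 0], [0, 0, 0], 0.77],
  [[-0.01, 0, 0], [0, 0, 0], 0.77],
  [[-0.01, 0, 0], [0, 0, 0], 0.77],
])

```text
time_s: 5.5
tcp_pos: [0.5157, -0.0004, 0.0057]
orientation: [-180.0, 0.0, 88.9]
wrist_force: [0.3, 1.2, -0.7]
opening: 0.0202
finger_force: 0.0
```

Request:
carry_out([
  [[-0.005, 0, 0], [0, 0, 0], 0.77],
  [[-0.01, 0, 0], [0, 0, 0], 0.77],
  [[-0.01, 0, 0], [0, 0, 0], 0.77],
])

```text
time_s: 5.8
tcp_pos: [0.5156, -0.0044, 0.0057]
orientation: [-180.0, 0.0, 88.9]
wrist_force: [-0.4, -1.3, 0.7]
opening: 0.0203
finger_force: 0.0
```

Request:
carry_out([
  [[-0.0025, 0, 0], [0, 0, 0], 0.77],
  [[-0.005, 0, 0], [0, 0, 0], 0.77],
  [[-0.005, 0, 0], [0, 0, 0], 0.77],
])

```text
time_s: 6.1
tcp_pos: [0.5156, -0.0062, 0.0058]
orientation: [180.0, 0.0, 89.0]
wrist_force: [0.4, 0.4, -0.3]
opening: 0.0205
finger_force: 0.0
```

Request:
carry_out([
  [[-0.0025, 0, 0], [0, 0, 0], 0.77],
  [[-0.005, 0, 0], [0, 0, 0], 0.77],
  [[-0.005, 0, 0], [0, 0, 0], 0.77],
])

```text
time_s: 6.4
tcp_pos: [0.5155, -0.0082, 0.0057]
orientation: [-180.0, 0.0, 89.0]
wrist_force: [-0.1, 0.9, -0.2]
opening: 0.02
finger_force: 0.0
```

Request:
carry_out([
  [[-0.0025, 0, 0], [0, 0, 0], 0.77],
  [[-0.005, 0, 0], [0, 0, 0], 0.77],
  [[-0.005, 0, 0], [0, 0, 0], 0.77],
])

```text
time_s: 6.7
tcp_pos: [0.5155, -0.0103, 0.0058]
orientation: [180.0, 0.0, 89.0]
wrist_force: [-0.6, 0.1, -0.1]
opening: 0.02
finger_force: 0.0
```

```bash
cat >> h.py <<'E'
def check():
    p=cam('side');im,d=bot.capture('side');W=pts('side',d,p);m=masks(im)
    v,u=np.mgrid[0:480,0:640];b=m['blue']&(d>0)&(u>340)&(u<400)&(v>280)&(v<315);P=W[b]
    print('dot',P.mean(0).round(4),len(P))
    s=(d>0)&(abs(W[...,0]-.565)<.1)&(W[...,1]<-.05)&(W[...,1]>-.28)&(W[...,2]>.045)&(W[...,2]<.058);Q=W[s]
    c,e,a=cv2.minAreaRect((Q[:,:2]*1000).astype(np.float32))
    pl=np.linalg.lstsq(np.c_[Q[:,0]-.565,Q[:,1]+.16,np.ones(len(Q))],Q[:,2],rcond=None)[0];print('stirrer',np.round(c,1),np.round(e,1),round(a,2),'plane',pl.round(4),len(Q));return im
E
python3 -c "
from h import *
cv2.imwrite('pics/s3.png',check())
wedge('wrist')
P=np.load('side0.npy');im=cv2.imread('pics/side0.png')
v,u=np.mgrid[0:480,0:640];b=masks(im)['blue']&(u>340)&(u<400)&(v>280)&(v<315);print(P[b].mean(0))
Q=P.reshape(-1,3);Q=Q[(abs(Q[:,0]-.565)<.1)&(Q[:,1]<-.05)&(Q[:,1]>-.28)&(Q[:,2]>.045)&(Q[:,2]<.058)];print(cv2.minAreaRect((Q[:,:2]*1000).astype(np.float32)),np.linalg.lstsq(np.c_[Q[:,0]-.565,Q[:,1]+.16,np.ones(len(Q))],Q[:,2],rcond=None)[0])
cv2.imwrite('pics/crop3.png',cv2.resize(cv2.imread('pics/s3.png')[230:420,270:520],None,fx=3,fy=3))
"
```

```text
dot [ 0.5148 -0.0818  0.0589] 149
stirrer [ 560.6 -161.6] [151.  198.1] 0.98 plane [0.0182 0.0109 0.0548] 8694
wrist 1957 (array([[483.5, -20.4],
       [484.6, -76.1],
       [543.3, -75. ],
       [542.2, -19.2]], dtype=float32), array([513.4, -47.7]), array([58.7, 55.8]))
[ 0.51212095 -0.09109528  0.06376351]
((561.4871215820312, -161.7432403564453), (148.70594787597656, 198.7145538330078), 0.6640270948410034) [0.01891239 0.0109705  0.05482449]
```

View pics/crop3.png

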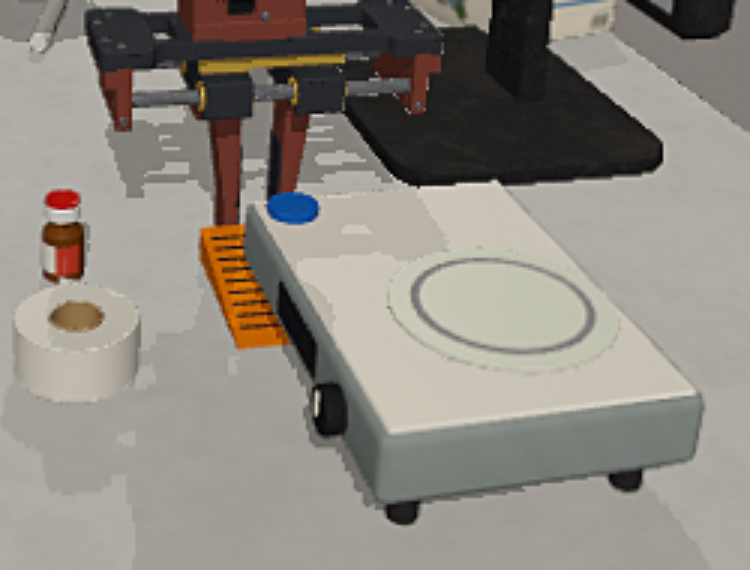

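The side crop shows the wedge straight and centred under the dotted corner, the stirrer unmoved, and the vial and roll untouched. I'll keep creeping in.

Request:
carry_out([
  [[-0.0025, 0, 0], [0, 0, 0], 0.77],
  [[-0.005, 0, 0], [0, 0, 0], 0.77],
  [[-0.005, 0, 0], [0, 0, 0], 0.77],
])

```text
time_s: 7.1
tcp_pos: [0.5155, -0.0123, 0.0057]
orientation: [-180.0, 0.0, 89.0]
wrist_force: [-0.3, 0.3, 0.4]
opening: 0.0202
finger_force: 0.0
```

Request:
carry_out([
  [[-0.0025, 0, 0], [0, 0, 0], 0.77],
  [[-0.005, 0, 0], [0, 0, 0], 0.77],
  [[-0.005, 0, 0], [0, 0, 0], 0.77],
])

```text
time_s: 7.4
tcp_pos: [0.5154, -0.0143, 0.0057]
orientation: [-180.0, 0.0, 88.9]
wrist_force: [0.0, -0.7, 0.5]
opening: 0.0201
finger_force: 0.0
```

Request:
carry_out([
  [[-0.0025, 0, 0], [0, 0, 0], 0.77],
  [[-0.005, 0, 0], [0, 0, 0], 0.77],
  [[-0.005, 0, 0], [0, 0, 0], 0.77],
])

```text
time_s: 7.7
tcp_pos: [0.5154, -0.0163, 0.0057]
orientation: [180.0, 0.0, 88.9]
wrist_force: [-0.3, 0.5, -0.6]
opening: 0.0204
finger_force: 0.0
```

Request:
carry_out([
  [[-0.0025, 0, 0], [0, 0, 0], 0.77],
  [[-0.005, 0, 0], [0, 0, 0], 0.77],
  [[-0.005, 0, 0], [0, 0, 0], 0.77],
])

```text
time_s: 8.0
tcp_pos: [0.5154, -0.0182, 0.0057]
orientation: [180.0, -0.0, 89.0]
wrist_force: [-0.1, 0.7, 0.4]
opening: 0.02
finger_force: 0.2
```

Request:
carry_out([
  [[-0.0025, 0, 0], [0, 0, 0], 0.77],
  [[-0.005, 0, 0], [0, 0, 0], 0.77],
  [[-0.005, 0, 0], [0, 0, 0], 0.77],
])

```text
time_s: 8.3
tcp_pos: [0.5153, -0.0195, 0.0058]
orientation: [180.0, -0.1, 89.0]
wrist_force: [0.9, 4.7, 0.5]
opening: 0.0203
finger_force: 2.3
```

Request:
carry_out([
  [[-0.001, 0, 0], [0, 0, 0], 0.77],
  [[-0.001, 0, 0], [0, 0, 0], 0.77],
])

```text
time_s: 8.5
tcp_pos: [0.5153, -0.0197, 0.0057]
orientation: [-180.0, -0.1, 89.0]
wrist_force: [-0.6, 5.3, 0.2]
opening: 0.0198
finger_force: 2.8
```

```bash
python3 -c "
from h import *
go(.5154,-.02,.006,89);check();go(.5154,-.02,.006,89);wedge('wrist');go(.5154,-.02,.006,89)"
```

```text
t 8.5 [ 0.5153 -0.0197  0.0057] [-1.8e+02 -1.0e-01  8.9e+01] F [-0.59  5.25  0.19] shift [-0.001  0.    -0.001] turn [-0. -0. -0.]
dot [ 0.5149 -0.0824  0.0594] 146
stirrer [ 561.2 -161. ] [149.5 199.5] 0.13 plane [0.0183 0.0111 0.0549] 8715
t 8.55 [ 0.5153 -0.0197  0.0058] [ 1.8e+02 -1.0e-01  8.9e+01] F [0.2  5.89 0.61] shift [-0.001  0.    -0.001] turn [ 0. -0. -0.]
wrist 1895 (array([[482.7, -54.3],
       [541.3, -56.3],
       [542.1, -32.4],
       [483.5, -30.4]], dtype=float32), array([512.4, -43.4]), array([23.9, 58.6]))
t 8.6 [ 0.5153 -0.0197  0.0057] [-1.8e+02 -1.0e-01  8.9e+01] F [0.36 5.78 0.28] shift [-0.001  0.    -0.001] turn [-0. -0. -0.]
```

Request:
carry_out([
  [[0.03, 0, 0], [0, 0, 0], 0.77],
  [[0.1, 0, 0], [0, 0, 0], 0.77],
  [[0.1, 0, -0.1], [0, 0, 0], 1],
  [[0.1, 0, -0.21], [0, 0, 0], 1],
  [[0.1, 0, -0.21], [0, 0, 0], 1],
])

```text
time_s: 9.1
tcp_pos: [0.5195, 0.0196, 0.0971]
orientation: [179.3, 0.1, 89.0]
wrist_force: [1.2, 1.3, 0.1]
opening: 0.0013
finger_force: 0.0
```

Request:
carry_out([
  [[-0.1, -0.003, 0], [0, 0, 0], 1],
  [[-0.2, -0.003, 0], [0, 0, 0], 1],
  [[-0.25, -0.003, 0], [0, 0, 0], 1],
  [[-0.25, -0.003, 0.03], [0, 0, 0], 1],
  [[-0.25, -0.003, 0.05], [0, 0, 0], 1],
])

```text
time_s: 9.6
tcp_pos: [0.5126, -0.0803, 0.0681]
orientation: [-179.9, -0.0, 88.9]
wrist_force: [0.2, 0.6, -0.1]
opening: 0.0002
finger_force: 0.0
```

Request:
carry_out([
  [[0, 0, 0], [0, 0, 0], 1],
  [[0, 0, 0], [0, 0, 0], 1],
  [[0, 0, 0], [0, 0, 0], 1],
])

```text
time_s: 9.9
tcp_pos: [0.5132, -0.0797, 0.0699]
orientation: [180.0, 0.0, 89.0]
wrist_force: [0.2, 0.1, 0.5]
opening: 0.0002
finger_force: 0.0
```

```bash
python3 -c "
from h import *
go(.5145,-.080,.062,89);check();wedge('side')"
```

```text
t 9.9 [ 0.5132 -0.0797  0.0699] [180.   0.  89.] F [0.18 0.14 0.53] shift [-0.001  0.003  0.02 ] turn [0. 0. 0.]
dot [ 0.5146 -0.0837  0.0594] 136
stirrer [ 560.8 -161.3] [150.3 198.8] 1.01 plane [0.0182 0.0109 0.0548] 8696
side 586 (array([[ 476.5,  -31.3],
       [ 483. , -145.5],
       [ 509.5, -144. ],
       [ 503. ,  -29.8]], dtype=float32), array([493. , -87.6]), array([ 26.5, 114.4]))
```

Down to 62 mm, then small steps.

Request:
carry_out([
  [[0, 0.003, 0.01], [0, 0, 0], 1],
  [[0, 0.003, 0.018], [0, 0, 0], 1],
  [[0, 0.003, 0.02], [0, 0, 0], 1],
])

```text
time_s: 10.3
tcp_pos: [0.5139, -0.0804, 0.061]
orientation: [-179.9, -0.0, 89.0]
wrist_force: [-0.4, -0.2, 0.1]
opening: 0.0006
finger_force: 0.0
```

Request:
carry_out([
  [[0, 0, 0.0025], [0, 0, 0], 1],
  [[0, 0, 0.005], [0, 0, 0], 1],
  [[0, 0, 0.005], [0, 0, 0], 1],
])

```text
time_s: 10.6
tcp_pos: [0.5142, -0.0805, 0.0603]
orientation: [180.0, 0.0, 89.0]
wrist_force: [-3.2, 0.2, 4.2]
opening: 0.0004
finger_force: 2.0
```

Request:
carry_out([
  [[0, 0, 0.0012], [0, 0, 0], 1],
  [[0, 0, 0.0025], [0, 0, 0], 1],
  [[0, 0, 0.0025], [0, 0, 0], 1],
])

```text
time_s: 10.9
tcp_pos: [0.5142, -0.0805, 0.0602]
orientation: [180.0, 0.0, 89.0]
wrist_force: [-5.1, 0.7, 8.8]
opening: 0.0003
finger_force: 4.5
```

Request:
carry_out([
  [[0, -0.0015, 0.001], [0, 0, 0], 1],
  [[0, -0.0015, 0.001], [0, 0, 0], 1],
])

```text
time_s: 11.1
tcp_pos: [0.5142, -0.0805, 0.0602]
orientation: [179.9, 0.0, 89.0]
wrist_force: [-4.4, 1.1, 9.5]
opening: 0.0006
finger_force: 4.6
```

Request:
carry_out([
  [[0, 0, 0], [0, 0, 0], 1],
  [[0, 0, 0], [0, 0, 0], 1],
  [[0, 0, 0], [0, 0, 0], 1],
])

```text
time_s: 11.4
tcp_pos: [0.5141, -0.0805, 0.0602]
orientation: [179.9, 0.0, 89.0]
wrist_force: [-3.0, 0.3, 9.9]
opening: 0.0007
finger_force: 4.6
```

```bash
python3 -c "
from h import *
go(.5145,-.080,.062,89);check();go(.5145,-.080,.062,89)"
```

```text
t 11.4 [ 0.5141 -0.0805  0.0602] [179.9   0.   89. ] F [-2.96  0.29  9.94] shift [ 0.001  0.001 -0.004] turn [ 0.001  0.    -0.   ]
dot [ 0.5132 -0.088   0.0582] 55
stirrer [ 561.2 -161.4] [150.3 199.3] 0.43 plane [0.0186 0.0108 0.0548] 8683
t 11.45 [ 0.5142 -0.0805  0.0602] [179.9   0.   89. ] F [-4.15  1.83  8.7 ] shift [ 0.001  0.001 -0.004] turn [ 0.001  0.    -0.   ]
```

It holds at about 10 N with no tilt. One slightly firmer press, then lift.

Request:
carry_out([
  [[0, -0.001, 0.0008], [0, 0, 0], 1],
  [[0, -0.001, 0.0008], [0, 0, 0], 1],
  [[0, -0.001, 0.0008], [0, 0, 0], 1],
  [[0, -0.001, 0.0008], [0, 0, 0], 1],
])

```text
time_s: 11.85
tcp_pos: [0.5141, -0.0805, 0.0602]
orientation: [179.8, 0.0, 89.0]
wrist_force: [-2.0, 0.7, 9.4]
opening: -0.0001
finger_force: 4.9
```

Request:
carry_out([
  [[0, 0, -0.005], [0, 0, 0], 1],
  [[0, 0, -0.05], [0, 0, 0], 1],
  [[0, 0, -0.15], [0, 0, 0], 1],
  [[0, 0, -0.25], [0, 0, 0], 1],
  [[0, 0, -0.3], [0, 0, 0], 1],
])

```text
time_s: 12.35
tcp_pos: [0.5142, -0.0808, 0.1818]
orientation: [179.7, 0.1, 89.0]
wrist_force: [0.2, -1.3, 0.4]
opening: 0.0003
finger_force: 0.0
```

Request:
carry_out([
  [[0, 0, 0], [0, 0, 0], 1],
  [[0, 0, 0], [0, 0, 0], 1],
  [[0, 0, 0], [0, 0, 0], 1],
])

```text
time_s: 12.65
tcp_pos: [0.5124, -0.0803, 0.1755]
orientation: [-179.8, -0.0, 89.0]
wrist_force: [0.6, 0.1, -0.4]
opening: 0.0003
finger_force: 0.0
```

```bash
python3 -c "
from h import *
go(.5145,-.080,.062,89);im=check();cv2.imwrite('pics/c4.png',cv2.resize(im[230:420,270:520],None,fx=3,fy=3))"
```

```text
t 12.65 [ 0.5124 -0.0803  0.1755] [-179.8   -0.    89. ] F [ 0.55  0.1  -0.36] shift [0.001 0.006 0.284] turn [-0.001 -0.    -0.   ]
dot [ 0.5148 -0.083   0.0594] 142
stirrer [ 561.9 -162.2] [199.  150.1] 89.72 plane [0.0186 0.0111 0.0548] 8690
```

View pics/c4.png

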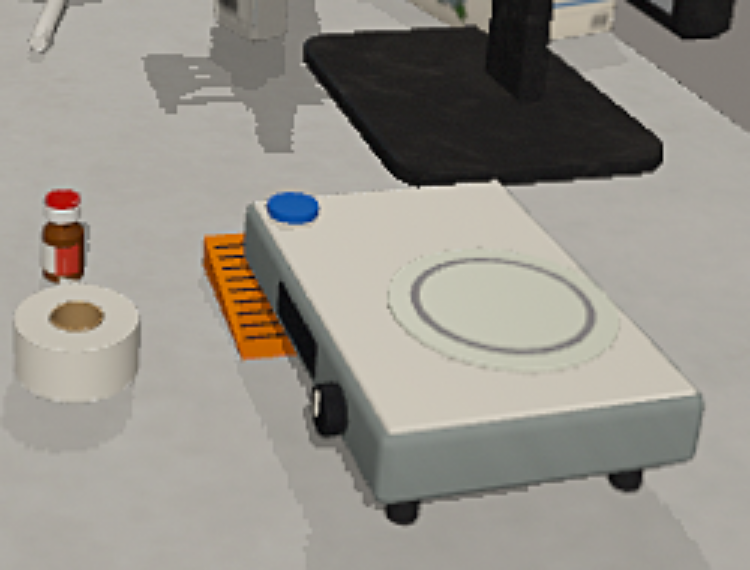

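The final crop shows the wedge seated under the dotted corner, the stirrer level and where it stood, and the vial and roll untouched.

```bash
python3 -c "
from rig import bot
print(bot.finish_job())"
```

```text
the job is handed in; nothing more can be done
None
```

The job is handed in: the wedge is snug under the short foot (about 5.5 N push), the stirrer held without rocking under a press of about 10 N on the blue dot and has not shifted, and the arm is clear after about 13 s.

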